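# Clear the dovetail slide, stack the prism unit and run it home

## Robot

A 6-joint arm with a two-finger parallel gripper is mounted at the origin on the work surface. World frame = base frame: x ahead of the robot, y to its left, z up, the work surface at z = 0. Lengths are in m, angles in rad, forces in N, time in s.
With the tool pointing down it reaches from about 0.3 to 0.85 m from the base axis. Payload 4.2 kg.
Tool frame: the origin (TCP) lies midway between the tips of the shut fingers; the grasp point (between the pads) lies 19 mm behind it; z points along the fingers, y is the line along which they close (so a half turn about z gives the same grasp; the last joint's range is limited). The gripper opens to 91 mm and grips with 3 to 60 N. Pads are 32 mm wide; open, the fingers measure 118 mm over their backs; the gripper's body (76 mm by 178 mm) begins 60 mm behind the grasp point.
Start: joints at [-1.241, 0.32, 1.565, -0, 1.257, -0.02], TCP at [0.197, -0.54, 0.214] pointing down, gripper open.
Joint ranges: [-3.11, 3.11], [-0.84, 2.01], [0.21, 2.61], [-1.34, 4.49], [0.05, 2.63], [-2.56, 2.56]. Speed limits (rad/s): [2.57, 2.57, 3.14, 3.14, 3.14, 3.14].

## Interface

Orientations are given as a 3x3 rotation matrix whose columns are the frame's x, y, z axes.
In Python, from workcell import monitor, cams, manip gives the robot as it stands.
- The arm moves only by the tool play_rows, never from a script. Its argument "motion" is a list of rows, each a list of 4 numbers: the shift along the tool's x, y, z in m, then the turn about the tool's z in rad. A call has 1 to 8 rows; each row is the pose to reach, as a shift and turn from the pose commanded when the call began, along the tool's axes at that moment; what a row does not reach only later rows make up. A row lasts 1/8 s, in which the tool goes at most 62.5 mm and 10.7 degrees, less where a joint would pass 70% of its speed; a pose out of reach is approached as far as the arm can. A call with a gripper value outside its range is refused whole. "hand" is the finger opening in m, from 0 to 0.0912, set as the call begins (left out, the last holds). The fingers move at their own pace and stop on an object; "force" is the grip in N (left out, the last holds). Time passes only in rows, so rows that repeat a pose let the fingers close. It gives the time, the measured TCP pose, the force, the opening and the grip force at its end, in the units of the state.
- monitor.read_state(): the state, without advancing time (a new reading comes with each control period).
- cams.snapshot(name): name is "side" or "top"; returns the picture (384x512x3 uint8, blue, green, red); there is no depth.
- cams.camera_params(name): a dict with "camera_matrix" (3x3 intrinsics, pixels), "pose" (4x4, takes a point from camera to world coordinates). Camera axes: x right, y up, looking along -z (the intrinsics and any distortion apply to the point x, -y, -z); pixel columns grow to the right and rows downward; lengths in m; the calibration is good to about 2 mm. A picture is of the moment at which its call begins. camera_params takes no time and is no camera call.
- manip.sign_off(): hands the job in; it is judged then, once.
The state is a dict: "t": time; "joint_positions": joint angles; "dq": joint speeds; "tau": joint torques, N m; "position": TCP position; "ee_rot": TCP orientation; "wrist_force": force on the tool from outside, world axes, zero at the start; "moment": the same for the moment, N m; "opening": opening from 0.0 (shut) to 1.0 (fully open); "grip_force": force on a finger pad.
Only numpy, scipy, OpenCV 4.12 (cv2) and the standard library are available. Lean on these libraries where they do the work, as an engineer would, in place of code of your own. Each camera call takes 0.05 s, during which the arm holds its last target. There are 200 camera calls.

## Task

Clear the slide first: lift the white focusing knob out of the nest on the carriage, and every eyepiece or rubber shell left lying on the rail, and put them all in the blue tray. Then stack the prism unit squarely in the nest, aluminium body at the bottom, brass spacer on it, black cover on top, and only after that slide the loaded carriage gently by its orange handle fully home against the red stop in front of the chrome tube. Leave the other things on the bench where they are.

Things in the scene. Friction and masses are not known exactly. Their poses are not given: they have to be found in the camera images.
- slide: Fixed steel dovetail slide, 90 mm wide. Its y axis runs along the rail towards the red stop and the chrome tube, its x axis across. Origin on the bench under the rail's middle. Base plate 8 mm thick; rail 60 mm wide, top face 22 mm above the bench. Stop face at y = +99 mm, stop 42 mm tall; the tube (40 mm across, top about 80 mm above the bench) lies along y from +131 to +287 mm.
- carriage (a joint): Travel of the carriage along the slide's +y, m: 0 at the loading end, 0.18 fully home at the stop. It slides stiffly (about 2 N) and stays where it is left. The aluminium carriage plate is 90 mm across and 10 mm thick, top 32 mm above the bench, reaching from 95 mm behind (-y) to 47 mm ahead of the nest's centre.
- nest (a point): Centre of the floor of the grey nest on the carriage, 32 mm above the bench, axes as the slide's. Pocket 55 mm (x) by 71 mm (y) inside, walls 48 mm high: full walls at the y ends; in the x sides only short corner lips, leaving openings 52 mm wide for fingers that come from above and close along x. The stacked unit is 54 mm tall.
- handle (a point): Orange handle on the carriage plate, 77 mm behind (-y of) the nest's centre: an upright block 16 mm along x, 24 mm along y, 34 mm tall; this point is on its axis 12 mm below its top.
- tray: Fixed blue open tray, 170 mm along its x, 210 mm along its y, walls 4 mm thick, 22 mm tall. Origin at the centre of its underside.
- tray_in (a point): Centre of the tray's inner floor, axes as the tray's.
- knob: White nylon focusing knob, upright cylinder 36 mm across (39 over its ribs), 24 mm tall, standing in the nest. Origin at the centre of its underside, z along its axis.
- eyepiece_a: Brass eyepiece lens in its cell, upright cylinder 40 mm across, 22 mm tall, standing on the rail; may be absent. Origin at the centre of its underside, z along its axis.
- eyepiece_b: A second brass eyepiece, the same as eyepiece_a; may be absent.
- shell: Dark green rubber armour half shell, an upturned channel 44 mm along its x, 50 mm along its y, 26 mm tall, standing on the rail; may be absent. Origin at the centre of its underside, z up.
- prism_body: Bare aluminium prism body, 30 mm tall block, with a green glass window on top, on the bench. Underside 50 mm along its x, 66 mm along its y; origin at the centre of its underside, z up.
- spacer: Brass spacer plate, 12 mm thick, flat on the bench. Underside 50 mm along its x, 66 mm along its y; origin at the centre of its underside, z up.
- cover: Black cover plate, 12 mm thick, with a chrome ring and window on top, flat on the bench. Underside 50 mm along its x, 66 mm along its y; origin at the centre of its underside, z up.
- oil_bottle: Bystander, to be left alone: amber bottle 40 mm across, 90 mm tall. Origin at its underside or axis.
- grease_jar: Bystander, to be left alone: white jar with green cap, 56 mm across, 45 mm tall. Origin at its underside or axis.
- screwdriver: Bystander, to be left alone: screwdriver, 170 mm long. Origin at its underside or axis.
- lens_brush: Bystander, to be left alone: brush, 160 mm long. Origin at its underside or axis.
- loupe: Bystander, to be left alone: black cylinder 44 mm across, 35 mm tall. Origin at its underside or axis.
- lock_ring: Bystander, to be left alone: brass ring 60 mm across, 10 mm tall. Origin at its underside or axis.

How it is judged:
On the way, in this order (a step that is already met when the one before it is completed fails the run):
1. the knob and everything that lay on the rail are in the blue tray (x of knob in the frame of tray_in between -0.08 and 0.08 m and y of knob in the frame of tray_in between -0.1 and 0.1 m and z of each of knob, eyepiece_a, eyepiece_b, shell in the frame of tray_in below 0.035 m and contact force between each of knob, eyepiece_a, eyepiece_b, shell and the fingers below 0.1 N and x of eyepiece_a in the frame of tray_in between -0.08 and 0.08 m and y of eyepiece_a in the frame of tray_in between -0.1 and 0.1 m and x of eyepiece_b in the frame of tray_in between -0.08 and 0.08 m and y of eyepiece_b in the frame of tray_in between -0.1 and 0.1 m and x of shell in the frame of tray_in between -0.08 and 0.08 m and y of shell in the frame of tray_in between -0.1 and 0.1 m), for 0.2 s.
2. the aluminium body sits squarely on the nest's floor (horizontal distance between prism_body and nest below 0.006 m and z of prism_body in the frame of nest between -0.004 and 0.004 m and angle between the x axis of prism_body and the x axis of nest, either way round below 0.14 rad and angle between prism_body's own z axis and vertical below 0.08 rad), for 0.2 s.
3. the brass spacer lies squarely on the body in the nest (all of step 2 and horizontal distance between spacer and nest below 0.006 m and z of spacer in the frame of nest between 0.026 and 0.034 m and angle between the x axis of spacer and the x axis of nest, either way round below 0.14 rad and angle between spacer's own z axis and vertical below 0.08 rad), for 0.2 s.
4. the black cover lies squarely on the spacer in the nest, released (all of step 3 and horizontal distance between cover and nest below 0.006 m and z of cover in the frame of nest between 0.038 and 0.046 m and angle between the x axis of cover and the x axis of nest, either way round below 0.14 rad and angle between cover's own z axis and vertical below 0.08 rad and contact force between cover and the fingers below 0.1 N and linear speed of cover below 0.02 m/s), for 0.2 s.
5. the loaded carriage is home against the stop (all of step 3 and value of joint carriage above 0.174 m and horizontal distance between cover and nest below 0.006 m and z of cover in the frame of nest between 0.038 and 0.046 m and angle between the x axis of cover and the x axis of nest, either way round below 0.14 rad and angle between cover's own z axis and vertical below 0.08 rad), for 0.2 s.
At the end, for the whole second after the job is handed in: Carriage within 6 mm of home; body, spacer, cover stacked in the nest, each within 6 mm of its centre, 4 mm of its height (0, 30, 42 mm), tilt under 0.08 and turn under 0.14 rad; knob and every eyepiece and shell present inside the tray, under 35 mm above its floor; all released and at rest (all of step 1 and all of step 5 and contact force between cover and the fingers below 0.1 N and linear speed of cover below 0.02 m/s); the robot touches nothing.
It fails at once if a bystander is moved by more than 5 cm (distance of any of oil_bottle, grease_jar, screwdriver, lens_brush, loupe, lock_ring from where it was at the start of the episode above 0.05 m).
It fails at once if the carriage is slammed along (faster than 0.25 m/s) (velocity of joint carriage above 0.25 m/s).
Of eyepiece_a, eyepiece_b, shell only 2 to 3 are there at a start; the rules pass over those that are not, and their reading is None.
At some moment in a run one of prism_body, spacer, cover may be knocked a few centimetres aside while the robot is not near it.
Once in a run the grip may slacken for a moment while it holds something.
It also fails if it takes over 200 s, if anything falls off the work surface, if the arm or the gripper's body presses on something with over 40 N, if the wrist force passes 120 N, or if a joint passes its speed limit or range.

## Working session

There is one attempt and no reset: what is moved stays moved. The work goes in short steps, Python scripts to look and compute and a tool call to move; the robot and the scene stay as the last step left them, time stands still between calls to the robot, and variables do not carry over. Pictures are saved under pics/ and viewed, at most 14 in all, crops included, and the job is handed in when it is done.

Besides the shell and the picture viewer there is one more tool, called after "Request:" as name(argument=value, ...), one argument or row to a line, values as JSON. play_rows: Moves the arm, as the interface text tells. Its arguments: {"type":"object","properties":{"motion":{"type":"array","items":{"type":"array","items":{"type":"number"}}},"hand":{"type":"number"},"force":{"type":"number"}},"required":["motion"]}

```bash
mkdir -p pics; ls; cat > h.py <<'E'
import numpy as np, cv2
from workcell import monitor, cams, manip
def ray(name,u,v):
    p=cams.camera_params(name);K=np.array(p["camera_matrix"]);T=np.array(p["pose"])
    d=np.linalg.inv(K)@[u,v,1]; d=T[:3,:3]@[d[0],-d[1],-d[2]]
    return T[:3,3],d
def at(name,u,v,z):
    o,d=ray(name,u,v); return (o+d*(z-o[2])/d[2])[:2]
def proj(name,P):
    p=cams.camera_params(name);K=np.array(p["camera_matrix"]);T=np.array(p["pose"])
    c=T[:3,:3].T@(np.array(P,float)-T[:3,3]); q=K@[c[0],-c[1],-c[2]]; return q[:2]/q[2]
def snap(name,f,box=None,s=1):
    im=np.array(cams.snapshot(name))
    if box: im=im[box[1]:box[3],box[0]:box[2]]
    im=cv2.resize(im,None,fx=s,fy=s,interpolation=cv2.INTER_CUBIC); cv2.imwrite("pics/"+f,im)
def go(x,y,z,yaw=None):
    """shift in tool axes to reach world TCP x,y,z ; yaw= world angle of the tool y axis (mod pi)"""
    s=monitor.read_state();R=np.array(s["ee_rot"]);d=R.T@(np.array([x,y,z])-s["position"])
    t=0
    if yaw is not None:
        c=np.arctan2(R[1,1],R[0,1]); t=-((yaw-c+np.pi/2)%np.pi-np.pi/2)
    print("shift",np.round(d,4),"turn",round(t,4),"j6",round(s["joint_positions"][5],3),"t",s["t"])
E
python3 - <<'E'
from h import *
snap("top","t0.png",None,1.56);snap("side","s0.png",None,1.56)
s=monitor.read_state();print(np.round(s["ee_rot"],3),s["position"])
for n in("top","side"):p=cams.camera_params(n);print(np.round(p["camera_matrix"],1),np.round(p["pose"],3),[k for k in p])
E
```

```text
pics
[[ 0.939  0.343 -0.001]
 [ 0.343 -0.939  0.001]
 [ 0.    -0.002 -1.   ]] [ 0.19692221 -0.53976254  0.21320573]
[[500.1   0.  252.1]
 [  0.  500.1 189.6]
 [  0.    0.    1. ]] [[ 0.015  0.991 -0.13   0.392]
 [-1.     0.018  0.023  0.026]
 [ 0.025  0.13   0.991  1.578]
 [ 0.     0.     0.     1.   ]] ['camera_matrix', 'pose']
[[430.4   0.  258.5]
 [  0.  430.4 191.9]
 [  0.    0.    1. ]] [[-0.987  0.069 -0.143  0.371]
 [-0.158 -0.5    0.852  1.232]
 [-0.013  0.864  0.504  0.781]
 [ 0.     0.     0.     1.   ]] ['camera_matrix', 'pose']
```

View pics/t0.png

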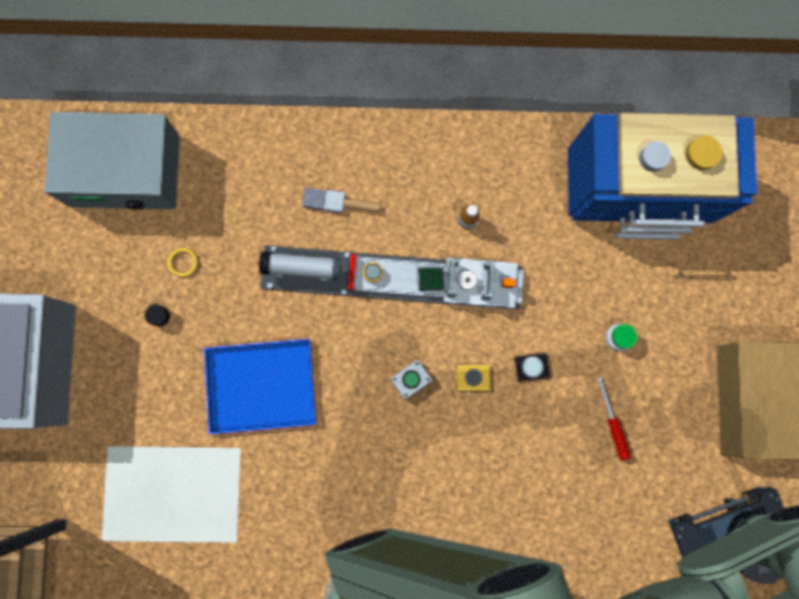

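View pics/s0.png

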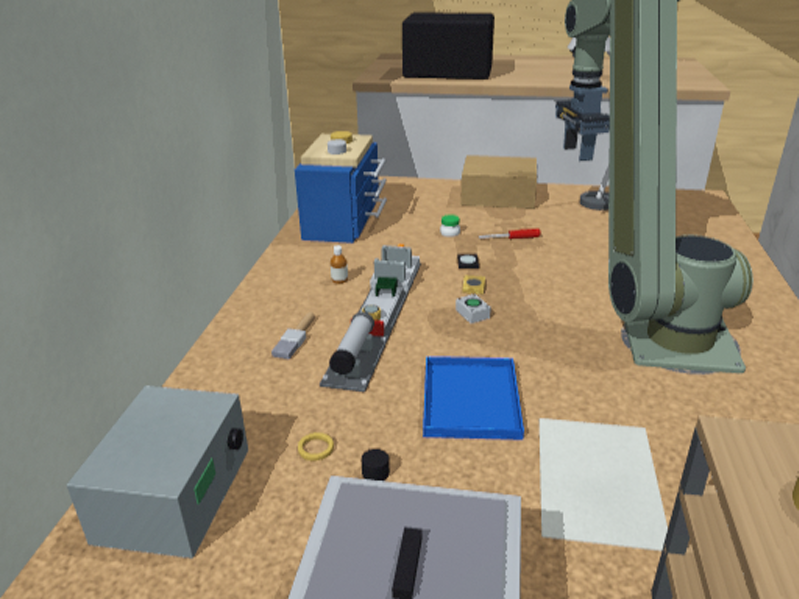

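The overview shows, in 1.56x pixels, the knob at about (467,280), the shell at (430,278) and an eyepiece at (373,272). The body is at (411,380), the spacer at (473,378), the cover at (533,367) and the tray at (260,386). I'll enlarge this area next.

```bash
python3 - <<'E'
from h import *
snap("top","t1.png",(200,150,360,265),5)
snap("side","s1.png",(200,150,330,250),6)
E
```

```text
(no output)
```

View pics/t1.png

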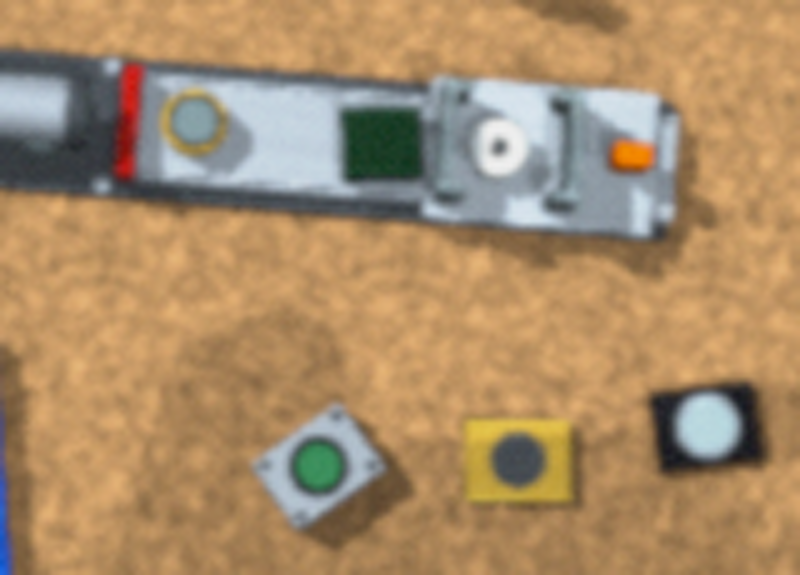

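View pics/s1.png

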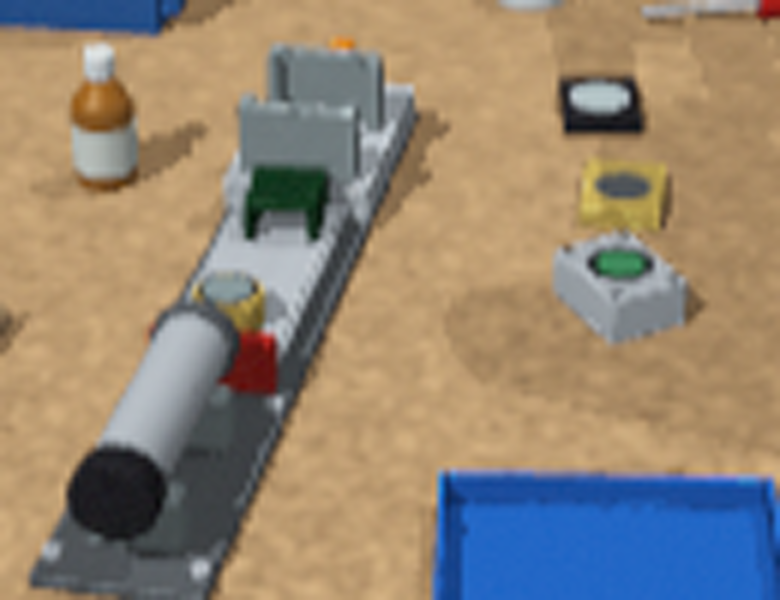

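Top crop: eyepiece (194,122), shell spanning (344..420, 108..180), knob (499,147) and handle (633,155). The body is turned about 35°, with corners at (337,404), (386,465), (302,526) and (252,467). The spacer and cover are nearly aligned. There is no second eyepiece on the rail.

```bash
cat >> h.py <<'E'
def c(u,v,z,ox=200,oy=150,s=5,n="top"): return at(n,(u+.5)/s-.5+ox,(v+.5)/s-.5+oy,z)
def rect(pts,z,**k):
    P=np.array([c(u,v,z,**k) for u,v in pts]); m=P.mean(0)
    e=[P[i]-P[(i+1)%4] for i in range(4)]; L=[np.linalg.norm(x) for x in e]
    print("ctr",np.round(m,4),"sides",np.round(L,4),"ang",[round(np.arctan2(x[1],x[0])%np.pi,3) for x in e])
E
python3 - <<'E'
from h import *
r=lambda a:np.round(a,4)
print("eye",r(c(194,122,.044)),"knob",r(c(499,147,.056)),"handle",r(c(633,155,.066)))
rect([(344,108),(420,108),(420,180),(344,180)],.048)
rect([(337,404),(386,465),(302,526),(252,467)],.03)
rect([(465,419),(575,419),(574,503),(466,501)],.012)
rect([(650,395),(752,383),(766,461),(661,473)],.012)
print("stop");rect([(122,66),(143,66),(133,178),(115,178)],.042)
print("plate");rect([(437,77),(660,92),(655,238),(422,217)],.032)
print("walls",r([c(444,80,.08),c(436,200,.08),c(574,90,.08),c(562,210,.08)]))
a=[at("top",u/1.5625,v/1.5625,.022) for u,v in[(205,347),(310,340),(316,424),(210,434)]];print("tray",r(a),r(np.mean(a,0)))
E
```

```text
eye [0.6415 0.0342] knob [ 0.6274 -0.1543] handle [ 0.6225 -0.2356]
ctr [ 0.6293 -0.0826] sides [0.0473 0.0452 0.0471 0.0451] ang [np.float64(1.59), np.float64(0.007), np.float64(1.589), np.float64(0.011)]
ctr [ 0.4309 -0.0469] sides [0.0481 0.0639 0.0474 0.0653] ang [np.float64(0.691), np.float64(2.209), np.float64(0.721), np.float64(2.221)]
ctr [ 0.4364 -0.1732] sides [0.0691 0.0523 0.0675 0.051 ] ang [np.float64(1.587), np.float64(3.128), np.float64(1.568), np.float64(0.017)]
ctr [ 0.4585 -0.2909] sides [0.065  0.0494 0.0666 0.049 ] ang [np.float64(1.703), np.float64(0.169), np.float64(1.699), np.float64(0.136)]
stop
ctr [0.6411 0.075 ] sides [0.0131 0.0707 0.0111 0.0706] ang [np.float64(1.59), np.float64(3.075), np.float64(1.589), np.float64(3.102)]
plate
ctr [ 0.6261 -0.1852] sides [0.1409 0.0927 0.1463 0.0893] ang [np.float64(1.522), np.float64(3.102), np.float64(1.498), np.float64(3.042)]
walls [[ 0.6644 -0.1178]
 [ 0.5906 -0.1133]
 [ 0.6597 -0.1972]
 [ 0.5858 -0.1898]]
tray [[0.4882 0.363 ]
 [0.5055 0.156 ]
 [0.3408 0.1395]
 [0.3186 0.3454]] [0.4133 0.251 ]
```

```bash
cat >> h.py <<'E'
def plan(*w):
    for q in w: go(*q)
E
python3 - <<'E'
from h import *
print(at("top",470/1.5625,215/1.5625,.09))
plan((.6274,-.1545,.214,-.06))
E
```

```text
[ 0.74999394 -0.15423745]
shift [ 5.364e-01 -2.145e-01 -3.000e-04] turn -1.161 j6 -0.02 t 0.2
```

Request:
play_rows(
  motion=[
    [0.056,-0.022,0,-0.15],
    [0.112,-0.044,0,-0.3],
    [0.168,-0.066,0,-0.45],
    [0.224,-0.088,0,-0.6],
    [0.28,-0.11,0,-0.75],
    [0.336,-0.132,0,-0.9],
    [0.392,-0.154,0,-1.05],
    [0.448,-0.176,0,-1.161],
  ],
  hand=0.0912,
)

```text
t: 1.2
position: [0.5589, -0.2198, 0.2139]
ee_rot: [[0.056, 0.998, -0.0], [0.998, -0.056, -0.0], [-0.0, -0.0, -1.0]]
wrist_force: [0.3, -0.0, 0.1]
opening: 0.998
grip_force: 0.0
```

```bash
python3 - <<'E'
from h import *
plan((.6274,-.1545,.11,-.06),(.6274,-.1545,.036,-.06))
E
```

```text
shift [0.0691 0.0648 0.1038] turn 0.004 j6 -0.338 t 1.2
shift [0.0691 0.0648 0.1778] turn 0.004 j6 -0.338 t 1.2
```

Request:
play_rows(
  motion=[
    [0.04,0.035,0.0,0.004],
    [0.069,0.064,0.03,0.004],
    [0.069,0.064,0.07,0.004],
    [0.069,0.064,0.104,0.004],
    [0.069,0.064,0.14,0.004],
    [0.069,0.064,0.165,0.004],
    [0.069,0.064,0.177,0.004],
    [0.069,0.064,0.177,0.004],
  ],
)

```text
t: 2.2
position: [0.6253, -0.1562, 0.0364]
ee_rot: [[0.064, 0.998, -0.001], [0.998, -0.064, 0.0], [0.0, -0.001, -1.0]]
wrist_force: [0.5, -0.0, 1.0]
opening: 0.998
grip_force: 0.0
```

Request:
play_rows(
  motion=[
    [0,0,0,0],
    [0,0,0,0],
    [0,0,0,0],
    [0,0,0,0],
    [0,0,-0.04,0],
    [0,0,-0.09,0],
    [0,0,-0.13,0],
    [0,0,-0.13,0],
  ],
  hand=0.03,
  force=15,
)

```text
t: 3.2
position: [0.6277, -0.1569, 0.1712]
ee_rot: [[0.064, 0.998, 0.008], [0.998, -0.064, -0.002], [-0.002, 0.008, -1.0]]
wrist_force: [0.1, -0.3, -0.1]
opening: 0.323
grip_force: 0.0
```

```bash
python3 - <<'E'
from h import *
plan((.411,.19,.17),(.411,.19,.018))
E
```

```text
shift [ 0.3323 -0.2385 -0.0013] turn 0 j6 -0.199 t 3.2
shift [ 0.3325 -0.2397  0.1507] turn 0 j6 -0.199 t 3.2
```

The opening is 29 mm with no grip force, so the knob was missed. I'll look.

```bash
python3 - <<'E'
from h import *
a=np.array(cams.snapshot("top"))[170:220,260:350];b=np.array(cams.snapshot("side"))[110:230,200:320]
a=cv2.resize(a,None,fx=6,fy=6,interpolation=2);b=cv2.resize(b,None,fx=4,fy=4,interpolation=2)
o=np.zeros((600,780,3),np.uint8);b=b[:, :];o[:300,:540]=a;o[120:600,300:780]=b;o[:300,:300]=a[:, :300];o[:120,:540]=a[:120]
cv2.imwrite("pics/c2.png",o)
E
```

```text
(no output)
```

View pics/c2.png

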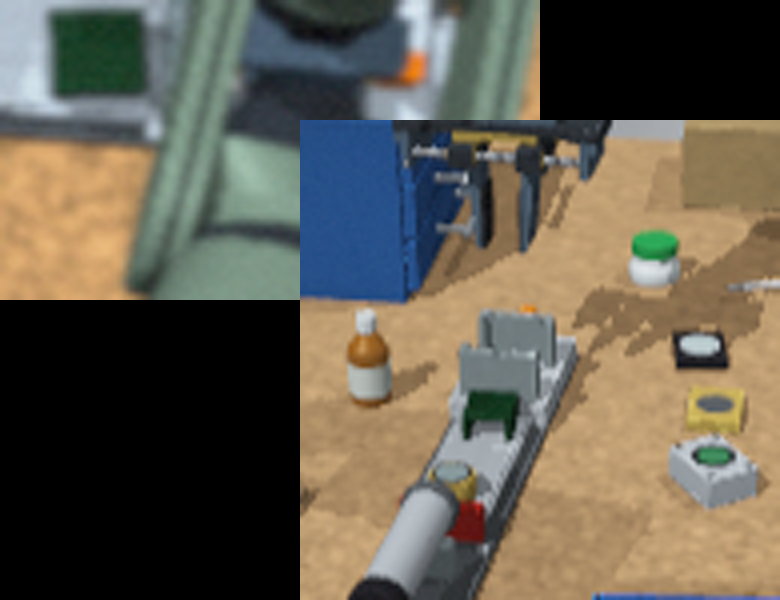

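The gripper came up empty because the fingers hadn't finished closing. The rest of the scene is unchanged. I'll retry with a longer close.

Request:
play_rows(
  motion=[
    [0,0,0,0],
    [0,0,0,0],
    [0,0,0,0],
    [0,0,0.03,0],
    [0,0,0.07,0],
    [0,0,0.11,0],
    [0.001,0,0.134,0],
    [0.001,0,0.135,0],
  ],
  hand=0.07,
)

```text
t: 4.3
position: [0.6259, -0.1554, 0.0323]
ee_rot: [[0.064, 0.998, 0.0], [0.998, -0.064, -0.0], [-0.0, 0.0, -1.0]]
wrist_force: [-1.5, 0.3, 14.7]
opening: 0.766
grip_force: 8.1
```

Request:
play_rows(
  motion=[
    [0,0,0,0],
    [0,0,0,0],
    [0,0,0,0],
    [0,0,0,0],
    [0,0,0,0],
    [0,0,0,0],
  ],
  hand=0.03,
  force=15,
)

```text
t: 5.05
position: [0.6258, -0.1553, 0.0323]
ee_rot: [[0.064, 0.998, 0.0], [0.998, -0.064, -0.0], [-0.0, 0.0, -1.0]]
wrist_force: [-1.8, -0.0, 5.4]
opening: 0.393
grip_force: 15.7
```

Request:
play_rows(
  motion=[
    [0,0,-0.04,0],
    [0,0,-0.09,0],
    [0.02,-0.015,-0.125,0],
    [0.07,-0.05,-0.135,0],
    [0.12,-0.085,-0.135,0],
    [0.17,-0.12,-0.135,0],
    [0.22,-0.157,-0.135,0],
    [0.27,-0.193,-0.135,0],
  ],
)

```text
t: 6.05
position: [0.449, 0.128, 0.1665]
ee_rot: [[0.065, 0.998, -0.0], [0.998, -0.065, 0.0], [0.0, -0.0, -1.0]]
wrist_force: [0.2, 0.2, -0.3]
opening: 0.393
grip_force: 15.0
```

Request:
play_rows(
  motion=[
    [0.04,-0.03,0,0],
    [0.061,-0.043,0.02,0],
    [0.061,-0.043,0.06,0],
    [0.061,-0.043,0.1,0],
    [0.061,-0.043,0.13,0],
    [0.061,-0.043,0.147,0],
    [0.061,-0.043,0.149,0],
    [0.061,-0.043,0.149,0],
  ],
)

```text
t: 7.05
position: [0.4117, 0.1903, 0.0181]
ee_rot: [[0.064, 0.998, 0.0], [0.998, -0.064, 0.0], [0.0, 0.0, -1.0]]
wrist_force: [-0.4, 0.3, 0.6]
opening: 0.39
grip_force: 15.0
```

Request:
play_rows(
  motion=[
    [0,0,0.008,0],
    [0,0,0.012,0],
    [0,0,0.0125,0],
  ],
)

```text
t: 7.42
position: [0.4112, 0.1901, 0.0053]
ee_rot: [[0.064, 0.998, -0.0], [0.998, -0.064, -0.0], [-0.0, -0.0, -1.0]]
wrist_force: [0.6, 0.4, -0.4]
opening: 0.391
grip_force: 15.0
```

Request:
play_rows(
  motion=[
    [0,0,0,0],
    [0,0,0,0],
    [0,0,0,0],
    [0,0,-0.03,0],
    [0,0,-0.07,0],
    [0,0,-0.12,0],
    [0,0,-0.16,0],
  ],
  hand=0.07,
)

```text
t: 8.3
position: [0.4115, 0.1902, 0.1675]
ee_rot: [[0.064, 0.998, 0.002], [0.998, -0.064, 0.001], [0.001, 0.002, -1.0]]
wrist_force: [-0.4, 0.1, -1.2]
opening: 0.767
grip_force: 0.0
```

```bash
python3 - <<'E'
from h import *
plan((.6293,-.0826,.16),(.6293,-.0826,.028))
E
```

```text
shift [-0.2583  0.2348  0.0076] turn 0 j6 0.472 t 8.3
shift [-0.2584  0.2346  0.1396] turn 0 j6 0.472 t 8.3
```

Request:
play_rows(
  motion=[
    [-0.04,0.036,0,0],
    [-0.08,0.072,0,0],
    [-0.12,0.108,0,0],
    [-0.16,0.144,0,0],
    [-0.2,0.18,0,0],
    [-0.24,0.218,0,0],
    [-0.258,0.235,0.01,0],
    [-0.258,0.235,0.03,0],
  ],
)

```text
t: 9.3
position: [0.6304, -0.0837, 0.1348]
ee_rot: [[0.066, 0.998, 0.001], [0.998, -0.066, -0.0], [-0.0, 0.001, -1.0]]
wrist_force: [-0.3, 0.5, -0.7]
opening: 0.772
grip_force: 0.0
```

Request:
play_rows(
  motion=[
    [0,0,0.03,0],
    [0,0,0.06,0],
    [0,0,0.09,0],
    [0,0,0.105,0],
    [0,0,0.108,0],
    [0,0,0.108,0],
  ],
)

```text
t: 10.05
position: [0.6299, -0.0823, 0.0282]
ee_rot: [[0.064, 0.998, 0.001], [0.998, -0.064, -0.0], [-0.0, 0.001, -1.0]]
wrist_force: [-0.0, 0.5, 0.6]
opening: 0.768
grip_force: 0.0
```

Request:
play_rows(
  motion=[
    [0,0,0,0],
    [0,0,0,0],
    [0,0,0,0],
    [0,0,0,0],
    [0,0,0,0],
  ],
  hand=0.03,
)

```text
t: 10.68
position: [0.6298, -0.0825, 0.0281]
ee_rot: [[0.064, 0.998, 0.001], [0.998, -0.064, -0.0], [-0.0, 0.001, -1.0]]
wrist_force: [-0.4, 0.7, 5.0]
opening: 0.503
grip_force: 14.2
```

```bash
python3 - <<'E'
from h import *
plan((.411,.248,.15),(.411,.248,.012))
E
```

```text
shift [ 0.3158 -0.2394 -0.1222] turn 0 j6 -0.084 t 10.675
shift [ 0.3158 -0.2395  0.0158] turn 0 j6 -0.084 t 10.675
```

Request:
play_rows(
  motion=[
    [0,0,-0.04,0],
    [0,0,-0.09,0],
    [0.03,-0.023,-0.122,0],
    [0.08,-0.061,-0.122,0],
    [0.13,-0.099,-0.122,0],
    [0.18,-0.137,-0.122,0],
    [0.23,-0.175,-0.122,0],
    [0.28,-0.213,-0.122,0],
  ],
)

```text
t: 11.68
position: [0.434, 0.2108, 0.1491]
ee_rot: [[0.064, 0.998, -0.0], [0.998, -0.064, -0.0], [-0.0, -0.0, -1.0]]
wrist_force: [0.8, 1.0, -0.4]
opening: 0.504
grip_force: 14.2
```

Request:
play_rows(
  motion=[
    [0.03,-0.022,0,0],
    [0.036,-0.0265,0.02,0],
    [0.036,-0.0265,0.06,0],
    [0.036,-0.0265,0.1,0],
    [0.036,-0.0265,0.127,0],
    [0.036,-0.0265,0.136,0],
    [0.036,-0.0265,0.139,0],
    [0.036,-0.0265,0.139,0],
  ],
)

```text
t: 12.68
position: [0.412, 0.2473, 0.0111]
ee_rot: [[0.064, 0.998, 0.001], [0.998, -0.064, 0.001], [0.001, 0.001, -1.0]]
wrist_force: [-0.6, 0.7, 0.1]
opening: 0.501
grip_force: 14.2
```

Request:
play_rows(
  motion=[
    [0,0,0,0],
    [0,0,0,0],
    [0,0,0,0],
    [0,0,-0.03,0],
    [0,0,-0.07,0],
    [0,0,-0.12,0],
    [0,0,-0.15,0],
  ],
  hand=0.07,
)

```text
t: 13.55
position: [0.4121, 0.2475, 0.163]
ee_rot: [[0.064, 0.998, 0.003], [0.998, -0.064, 0.002], [0.002, 0.003, -1.0]]
wrist_force: [1.0, 0.2, -0.6]
opening: 0.771
grip_force: 0.0
```

```bash
python3 - <<'E'
from h import *
plan((.6415,.0342,.16),(.6415,.0342,.027))
E
```

```text
shift [-0.1982  0.2425  0.0034] turn 0 j6 0.581 t 13.55
shift [-0.1984  0.2421  0.1364] turn 0 j6 0.581 t 13.55
```

Request:
play_rows(
  motion=[
    [-0.035,0.043,0,0],
    [-0.07,0.086,0,0],
    [-0.105,0.129,0,0],
    [-0.14,0.172,0,0],
    [-0.175,0.215,0,0],
    [-0.198,0.2425,0.01,0],
    [-0.198,0.2425,0.04,0],
    [-0.198,0.2425,0.07,0],
  ],
)

```text
t: 14.55
position: [0.6411, 0.0333, 0.0896]
ee_rot: [[0.065, 0.998, 0.0], [0.998, -0.065, -0.0], [0.0, 0.0, -1.0]]
wrist_force: [0.4, 0.8, 0.3]
opening: 0.767
grip_force: 0.0
```

Request:
play_rows(
  motion=[
    [0,0,0.03,0],
    [0,0,0.055,0],
    [0,0,0.065,0],
    [0,0,0.067,0],
    [0,0,0.067,0],
  ],
)

```text
t: 15.18
position: [0.6415, 0.034, 0.0244]
ee_rot: [[0.064, 0.998, 0.002], [0.998, -0.064, -0.0], [0.0, 0.002, -1.0]]
wrist_force: [-0.3, 0.6, -0.5]
opening: 0.766
grip_force: 0.0
```

Request:
play_rows(
  motion=[
    [0,0,0,0],
    [0,0,0,0],
    [0,0,0,0],
    [0,0,0,0],
    [0,0,0,0],
  ],
  hand=0.03,
)

```text
t: 15.8
position: [0.641, 0.0339, 0.0238]
ee_rot: [[0.064, 0.998, 0.001], [0.998, -0.064, -0.0], [-0.0, 0.001, -1.0]]
wrist_force: [0.1, -0.6, 2.1]
opening: 0.433
grip_force: 15.0
```

```bash
python3 - <<'E'
from h import *
plan((.411,.308,.15),(.411,.308,.010))
E
```

```text
shift [ 0.2588 -0.2469 -0.1264] turn 0 j6 0.099 t 15.8
shift [ 0.2588 -0.247   0.0136] turn 0 j6 0.099 t 15.8
```

Request:
play_rows(
  motion=[
    [0,0,-0.04,0],
    [0,0,-0.09,0],
    [0.02,-0.019,-0.126,0],
    [0.06,-0.057,-0.126,0],
    [0.1,-0.095,-0.126,0],
    [0.145,-0.138,-0.126,0],
    [0.19,-0.181,-0.126,0],
    [0.23,-0.22,-0.126,0],
  ],
)

```text
t: 16.8
position: [0.4341, 0.2788, 0.1492]
ee_rot: [[0.064, 0.998, -0.0], [0.998, -0.064, -0.0], [-0.0, -0.0, -1.0]]
wrist_force: [1.0, -0.1, -1.8]
opening: 0.436
grip_force: 15.0
```

Request:
play_rows(
  motion=[
    [0.028,-0.026,0,0],
    [0.029,-0.027,0.03,0],
    [0.029,-0.027,0.07,0],
    [0.029,-0.027,0.11,0],
    [0.029,-0.027,0.135,0],
    [0.029,-0.027,0.142,0],
    [0.029,-0.027,0.143,0],
    [0.029,-0.027,0.143,0],
  ],
)

```text
t: 17.8
position: [0.4116, 0.3087, 0.0074]
ee_rot: [[0.064, 0.998, 0.002], [0.998, -0.064, 0.001], [0.001, 0.002, -1.0]]
wrist_force: [-0.6, 0.0, -0.4]
opening: 0.432
grip_force: 15.0
```

Request:
play_rows(
  motion=[
    [0,0,0,0],
    [0,0,0,0],
    [0,0,0,0],
    [0,0,-0.03,0],
    [0,0,-0.07,0],
    [0,0,-0.12,0],
    [0,0,-0.15,0],
  ],
  hand=0.07,
)

```text
t: 18.68
position: [0.4115, 0.3087, 0.1591]
ee_rot: [[0.064, 0.998, 0.003], [0.998, -0.064, 0.002], [0.002, 0.003, -1.0]]
wrist_force: [0.6, 0.4, -0.8]
opening: 0.77
grip_force: 0.0
```

```bash
python3 - <<'E'
from h import *
snap("top","t3.png",(125,150,365,285),3.3);snap("side","s3.png",(200,150,360,290),4)
E
```

```text
(no output)
```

View pics/t3.png

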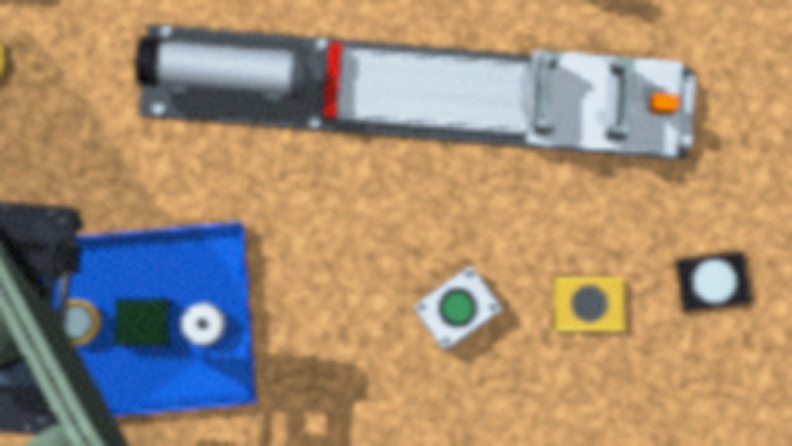

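The knob (203,324), shell (143,323) and eyepiece (80,322) are in the tray, and the three parts haven't moved. Next I'll take close crops of the nest to measure it precisely.

```bash
python3 - <<'E'
from h import *
# average several frames for a sharper picture
def avg(n,k,box): return np.mean([np.array(cams.snapshot(n)).astype(float) for _ in range(k)],0)[box[1]:box[3],box[0]:box[2]]
a=cv2.resize(avg("top",4,(280,160,340,200)),None,fx=10,fy=10,interpolation=2)
b=cv2.resize(avg("side",4,(230,150,275,190)),None,fx=10,fy=10,interpolation=2)[:, :]
cv2.imwrite("pics/n_t.png",a);cv2.imwrite("pics/n_s.png",b)
E
```

```text
[ WARN:0@8.127] global loadsave.cpp:1063 imwrite_ Unsupported depth image for selected encoder is fallbacked to CV_8U.
```

View pics/n_t.png

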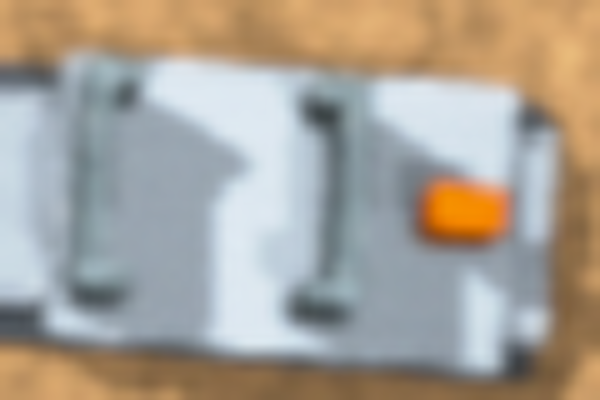

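View pics/n_s.png

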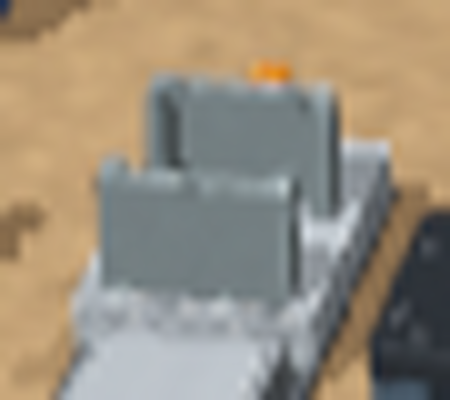

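```bash
cat > fit.py <<'E'
from h import *
from scipy.optimize import least_squares
def avg(n,k=6): return np.mean([np.array(cams.snapshot(n)).astype(float) for _ in range(k)],0)
def box(x0,x1,y0,y1,z0,z1): return np.array([[x,y,z] for x in(x0,x1) for y in(y0,y1) for z in(z0,z1)])
def W(P,p): cs,sn=np.cos(p[2]),np.sin(p[2]); return np.c_[p[0]+cs*P[:,0]-sn*P[:,1],p[1]+sn*P[:,0]+cs*P[:,1],P[:,2]]
def hullc(n,P):
    q=np.array([proj(n,x) for x in P],np.float32); h=cv2.convexHull(q); m=cv2.moments(h); return np.array([m["m10"],m["m01"]])/m["m00"],m["m00"]
if __name__=="__main__":
    # p = nest centre x,y,yaw ; handle in nest frame
    H=box(-.008,.008,-.089,-.065,.032,.066)
    im=avg("top")[160:200,300:340]; b,g,r=im[...,0],im[...,1],im[...,2]
    w=np.clip((r-b-110)/130,0,1); w[w<.15]=0; w*= (np.abs(np.add.outer(np.arange(40)-21,0*np.arange(40)))<8)&(np.abs(np.add.outer(0*np.arange(40),np.arange(40)-26))<8)
    yy,xx=np.mgrid[160:200,300:340]; oc=np.array([(w*xx).sum(),(w*yy).sum()])/w.sum(); print("orange",oc,w.sum())
    C=np.array([[.045,.047,.032],[.045,-.095,.032],[-.045,-.095,.032],[-.045,.047,.032]])
    pc=(np.array([(68,52),(522,90),(503,373),(48,333)])+.5)/10-.5+[280,160]
    f=lambda p:np.r_[(np.array([proj("top",x) for x in W(C,p)])-pc).ravel(),3*(hullc("top",W(H,p))[0]-oc)]
    s=least_squares(f,[.627,-.157,-.06]);print(s.x,np.round(s.fun,2),hullc("top",W(H,s.x)))
    # base plate long edge axis
    B=[c(*q,.008,125,150,3.3) for q in[(152,26),(140,116)]];print(np.round(B,4))
    # side view predictions of outer wall corners (wall 4mm guess) in 10x crop
    V=np.array([[.0315,.0355,.08],[-.0315,.0355,.08],[.0315,-.0355,.08],[-.0315,-.0355,.08]])
    print([np.round((proj("side",x)-[230,150]+.5)*10-.5,0) for x in W(V,s.x)])
    print("top",[np.round((proj("top",x)-[280,160]+.5)*10-.5,0) for x in W(V,s.x)])
E
python3 fit.py
```

```text
orange [325.90367759 180.67264091] 26.18076923076923
[ 0.62965654 -0.16059549 -0.07252936] [ 0.35 -0.69 -0.18 -0.42 -0.19 -0.44  0.1  -0.51 -0.03  0.6 ] (array([325.89466008, 180.87353558]), 61.978095807135105)
[[0.6963 0.2505]
 [0.6086 0.2588]]
[array([109., 163.]), array([279., 179.]), array([159.,  79.]), array([323.,  94.])]
top [array([120.,  64.]), array([104., 268.]), array([352.,  85.]), array([337., 289.])]
```

Nest estimate: (0.6287, -0.160), yaw -0.064, good to about 2 mm. I'll refine it by gripping the handle. Gripping along the slide drags the carriage until it is centred on the fingers, and gripping across shows any x error as a force.

```bash
python3 - <<'E'
from h import *
plan((.6238,-.2368,.16,-.064+np.pi/2),(.6238,-.2368,.045,-.064+np.pi/2))
E
```

```text
shift [-0.5303  0.2474 -0.0036] turn 1.5708 j6 0.685 t 19.475
shift [-0.5302  0.2474  0.1114] turn 1.5708 j6 0.685 t 19.475
```

Request:
play_rows(
  motion=[
    [-0.05,0.023,0,0.16],
    [-0.1,0.047,0,0.32],
    [-0.15,0.07,0,0.48],
    [-0.2,0.093,0,0.64],
    [-0.25,0.117,0,0.8],
    [-0.3,0.14,0,0.96],
    [-0.35,0.163,0,1.12],
    [-0.4,0.187,0,1.28],
  ],
  hand=0.034,
)

```text
t: 20.48
position: [0.5723, -0.1047, 0.1566]
ee_rot: [[0.976, 0.219, 0.0], [0.219, -0.976, 0.0], [0.0, 0.0, -1.0]]
wrist_force: [0.8, 0.9, 0.6]
opening: 0.371
grip_force: 0.0
```

```bash
python3 - <<'E'
from h import *
plan((.6238,-.2368,.16,-.064+np.pi/2),(.6238,-.2368,.045,-.064+np.pi/2))
E
```

```text
shift [ 0.0212  0.1401 -0.0034] turn 0.2853 j6 1.149 t 20.475
shift [0.0212 0.1401 0.1116] turn 0.2853 j6 1.149 t 20.475
```

Request:
play_rows(
  motion=[
    [0.008,0.05,0,0.15],
    [0.016,0.1,0,0.285],
    [0.021,0.14,0,0.285],
    [0.021,0.14,0,0.285],
    [0.021,0.14,0.04,0.285],
    [0.021,0.14,0.075,0.285],
    [0.021,0.14,0.1,0.285],
    [0.021,0.14,0.111,0.285],
  ],
)

```text
t: 21.48
position: [0.6227, -0.2333, 0.0439]
ee_rot: [[0.998, -0.057, -0.003], [-0.057, -0.998, 0.001], [-0.003, -0.001, -1.0]]
wrist_force: [0.1, -0.4, 0.8]
opening: 0.377
grip_force: 0.0
```

Request:
play_rows(
  motion=[
    [0,0,0,0],
    [0,0,0,0],
    [0,0,0,0],
    [0,0,0,0],
    [0,0,0,0],
    [0,0,0,0],
  ],
  hand=0.015,
  force=12,
)

```text
t: 22.22
position: [0.6237, -0.2347, 0.0457]
ee_rot: [[0.998, -0.058, -0.0], [-0.058, -0.998, -0.0], [-0.0, 0.0, -1.0]]
wrist_force: [-1.4, -1.0, -3.4]
opening: 0.259
grip_force: 12.0
```

Request:
play_rows(
  motion=[
    [0,-0.002,0,0],
    [0,-0.003,0,0],
    [0,-0.003,0,0],
    [0,-0.003,0,0],
  ],
)

```text
t: 22.72
position: [0.6239, -0.2315, 0.0457]
ee_rot: [[0.998, -0.058, -0.0], [-0.058, -0.998, 0.0], [-0.0, -0.0, -1.0]]
wrist_force: [-3.0, -0.7, -0.2]
opening: 0.266
grip_force: 12.0
```

Request:
play_rows(
  motion=[
    [0,0,0,0],
    [0,0,0,0],
    [0,0,0,0],
    [0,0,-0.02,-0.15],
    [0,0,-0.05,-0.3],
    [0,0,-0.05,-0.46],
    [0,0,-0.05,-0.62],
    [0,0,-0.05,-0.78],
  ],
  hand=0.034,
)

```text
t: 23.72
position: [0.6243, -0.2316, 0.0957]
ee_rot: [[0.747, 0.665, 0.001], [0.665, -0.747, -0.0], [0.001, 0.001, -1.0]]
wrist_force: [-0.5, 0.1, 0.1]
opening: 0.372
grip_force: 0.0
```

```bash
python3 - <<'E'
from h import *
plan((.6238,-.2318,.045,-.062))
E
```

```text
shift [-0.0005 -0.0002  0.0507] turn -0.7817 j6 0.471 t 23.725
```

Request:
play_rows(
  motion=[
    [0,0,0,-0.16],
    [0,0,0,-0.32],
    [0,0,0,-0.48],
    [0,0,0,-0.64],
    [0,0,0.01,-0.782],
    [0,0,0.03,-0.782],
    [0,0,0.05,-0.782],
    [0,0,0.05,-0.782],
  ],
)

```text
t: 24.72
position: [0.623, -0.2311, 0.0439]
ee_rot: [[0.067, 0.998, -0.003], [0.998, -0.067, 0.001], [0.001, -0.003, -1.0]]
wrist_force: [0.3, 0.1, 0.4]
opening: 0.37
grip_force: 0.0
```

Request:
play_rows(
  motion=[
    [0,0,0,0],
    [0,0,0,0],
    [0,0,0,0],
    [0,0,0,0],
    [0,0,0,0],
    [0,0,0,0],
  ],
  hand=0.01,
)

```text
t: 25.48
position: [0.6233, -0.2318, 0.0465]
ee_rot: [[0.067, 0.998, -0.001], [0.998, -0.067, -0.0], [-0.0, -0.001, -1.0]]
wrist_force: [-4.5, 0.4, 5.9]
opening: 0.177
grip_force: 12.0
```

Request:
play_rows(
  motion=[
    [0,-0.001,0,0],
    [0,-0.001,0,0],
    [0,-0.001,0,0],
    [0,-0.001,0,0],
  ],
)

```text
t: 25.98
position: [0.6233, -0.2318, 0.0465]
ee_rot: [[0.067, 0.998, 0.001], [0.998, -0.067, -0.001], [-0.001, 0.001, -1.0]]
wrist_force: [-2.5, 0.5, 6.1]
opening: 0.18
grip_force: 12.0
```

Request:
play_rows(
  motion=[
    [0,-0.001,0,0],
    [0,-0.001,0,0],
    [0,-0.001,0,0],
    [0,-0.001,0,0],
  ],
)

```text
t: 26.48
position: [0.6233, -0.2318, 0.0465]
ee_rot: [[0.067, 0.998, 0.003], [0.998, -0.067, -0.001], [-0.001, 0.003, -1.0]]
wrist_force: [0.2, 0.1, 6.1]
opening: 0.174
grip_force: 12.0
```

The handle is at (0.6233, -0.2316), so the nest is at (0.6281, -0.1548) with yaw about -0.063. Next is the body. I'll squeeze it along its length first to centre it, then grip it across.

Request:
play_rows(
  motion=[
    [0,0,0,0],
    [0,0,0,0],
    [0,0,-0.03,0],
    [0,0,-0.08,0],
    [0,0,-0.12,0],
  ],
  hand=0.04,
)

```text
t: 27.1
position: [0.6222, -0.2315, 0.1667]
ee_rot: [[0.067, 0.998, 0.001], [0.998, -0.067, -0.0], [-0.0, 0.001, -1.0]]
wrist_force: [0.4, -0.3, 0.1]
opening: 0.441
grip_force: 0.0
```

```bash
python3 - <<'E'
from h import *
plan((.4305,-.0455,.12,.706+np.pi/2),(.4305,-.0455,.008))
snap("top","t4.png",(245,220,345,265),8)
E
```

```text
shift [ 0.1727 -0.2038  0.0466] turn 0.7976 j6 -0.306 t 27.1
shift [ 0.1727 -0.2039  0.1586] turn 0 j6 -0.306 t 27.1
```

View pics/t4.png

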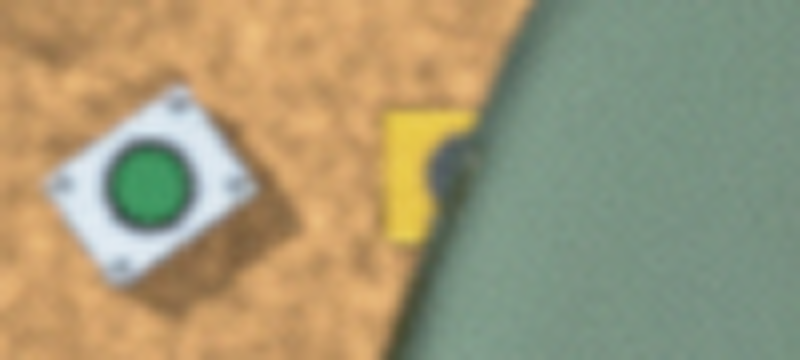

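The body hasn't moved: its centre is at crop (150,187).

Request:
play_rows(
  motion=[
    [0.035,-0.041,0,0.16],
    [0.07,-0.082,0,0.32],
    [0.105,-0.123,0,0.48],
    [0.14,-0.164,0,0.64],
    [0.173,-0.204,0.02,0.798],
    [0.173,-0.204,0.047,0.798],
    [0.173,-0.204,0.06,0.798],
    [0.173,-0.204,0.08,0.798],
  ],
  hand=0.0912,
  force=10,
)

```text
t: 28.15
position: [0.4312, -0.0455, 0.0853]
ee_rot: [[0.761, 0.648, 0.002], [0.648, -0.761, -0.0], [0.001, 0.002, -1.0]]
wrist_force: [0.5, 0.2, -0.0]
opening: 0.999
grip_force: 0.0
```

```bash
python3 - <<'E'
from h import *
plan((.4305,-.0455,.010,.706+np.pi/2))
E
```

```text
shift [-0.0006 -0.0006  0.0753] turn -0.0005 j6 0.734 t 28.15
```

Now I'll squeeze along the length, open, rise, turn 90° and grip across.

Request:
play_rows(
  motion=[
    [0,0,0.03,0],
    [0,0,0.055,0],
    [0,0,0.07,0],
    [0,0,0.075,0],
    [0,0,0.075,0],
  ],
)

```text
t: 28.78
position: [0.4305, -0.0455, 0.0104]
ee_rot: [[0.761, 0.648, 0.0], [0.648, -0.761, -0.0], [0.0, 0.0, -1.0]]
wrist_force: [-0.1, 0.5, 0.5]
opening: 1.001
grip_force: 0.0
```

Request:
play_rows(
  motion=[
    [0,0,0,0],
    [0,0,0,0],
    [0,0,0,0],
    [0,0,0,0],
    [0,0,0,0],
  ],
  hand=0.05,
)

```text
t: 29.4
position: [0.4305, -0.0453, 0.0109]
ee_rot: [[0.761, 0.649, 0.001], [0.649, -0.761, -0.0], [0.001, 0.001, -1.0]]
wrist_force: [0.4, -0.6, 5.0]
opening: 0.743
grip_force: 9.6
```

Request:
play_rows(
  motion=[
    [0,0,0,0],
    [0,0,0,0],
    [0,0,0,0],
    [0,0,-0.03,0],
    [0,0,-0.05,-0.15],
    [0,0,-0.05,-0.3],
    [0,0,-0.05,-0.45],
    [0,0,-0.05,-0.6],
  ],
  hand=0.085,
)

```text
t: 30.4
position: [0.4298, -0.0452, 0.0604]
ee_rot: [[0.257, 0.966, -0.0], [0.966, -0.257, 0.0], [-0.0, -0.0, -1.0]]
wrist_force: [-0.3, 0.4, -0.2]
opening: 0.93
grip_force: 0.0
```

```bash
python3 - <<'E'
from h import *
plan((.4305,-.0455,.010,.706))
E
```

```text
shift [-0.0001  0.0008  0.0504] turn -0.9661 j6 0.129 t 30.4
```

Request:
play_rows(
  motion=[
    [0,0,0,-0.16],
    [0,0,0,-0.32],
    [0,0,0,-0.48],
    [0,0,0,-0.64],
    [0,0,0,-0.8],
    [0,0.001,0,-0.966],
    [0,0.001,0.02,-0.966],
    [0,0.001,0.04,-0.966],
  ],
  hand=0.075,
)

```text
t: 31.4
position: [0.4311, -0.0455, 0.02]
ee_rot: [[-0.645, 0.764, 0.001], [0.764, 0.645, -0.0], [-0.0, 0.0, -1.0]]
wrist_force: [0.1, -0.3, -0.0]
opening: 0.826
grip_force: 0.0
```

Request:
play_rows(
  motion=[
    [0,0,0.008,0],
    [0,0,0.011,0],
    [0,0,0.011,0],
    [0,0,0.011,0],
  ],
)

```text
t: 31.9
position: [0.4315, -0.0456, 0.0099]
ee_rot: [[-0.645, 0.764, 0.001], [0.764, 0.645, -0.0], [-0.001, 0.001, -1.0]]
wrist_force: [-0.4, 1.2, -0.1]
opening: 0.822
grip_force: 0.0
```

Request:
play_rows(
  motion=[
    [0,0,0,0],
    [0,0,0,0],
    [0,0,0,0],
    [0,0,0,0],
    [0,0,0,0],
    [0,0,0,0],
  ],
  hand=0.03,
  force=25,
)

```text
t: 32.65
position: [0.4308, -0.0456, 0.0096]
ee_rot: [[-0.645, 0.764, -0.0], [0.764, 0.645, -0.0], [-0.0, -0.0, -1.0]]
wrist_force: [-1.6, -2.1, 4.3]
opening: 0.558
grip_force: 24.3
```

```bash
python3 - <<'E'
from h import *
plan((.6281,-.1548,.15,-.063))
E
```

```text
shift [-0.2107  0.0802 -0.1404] turn 0.7643 j6 -0.833 t 32.65
```

Request:
play_rows(
  motion=[
    [0,0,-0.04,0],
    [0,0,-0.09,0],
    [-0.02,0.008,-0.13,0.1],
    [-0.06,0.023,-0.14,0.25],
    [-0.1,0.038,-0.14,0.4],
    [-0.14,0.053,-0.14,0.55],
    [-0.18,0.068,-0.14,0.7],
    [-0.211,0.08,-0.14,0.764],
  ],
)

```text
t: 33.65
position: [0.6294, -0.1556, 0.1479]
ee_rot: [[0.066, 0.998, -0.001], [0.998, -0.066, 0.001], [0.001, -0.001, -1.0]]
wrist_force: [0.7, 0.5, -3.5]
opening: 0.558
grip_force: 24.3
```

Request:
play_rows(
  motion=[
    [0,0,0,0],
    [0,0,0,0],
  ],
)

```text
t: 33.9
position: [0.6272, -0.1546, 0.1481]
ee_rot: [[0.063, 0.998, -0.003], [0.998, -0.063, 0.001], [0.001, -0.003, -1.0]]
wrist_force: [0.2, -0.4, -2.2]
opening: 0.56
grip_force: 24.3
```

```bash
python3 - <<'E'
from h import *
plan((.6281,-.1548,.10,-.063)); print(monitor.read_state()["opening"])
E
```

```text
shift [-0.0002  0.0011  0.0481] turn 0.0003 j6 -0.197 t 33.9
0.5602640366086896
```

Request:
play_rows(
  motion=[
    [0,0.0005,0.02,0],
    [0,0.0005,0.04,0],
    [0,0.0005,0.05,0],
    [0,0.0005,0.05,0],
    [0,0.0005,0.05,0],
    [0,0.0005,0.05,0],
  ],
)

```text
t: 34.65
position: [0.6292, -0.1553, 0.1004]
ee_rot: [[0.063, 0.998, 0.002], [0.998, -0.063, -0.0], [-0.0, 0.002, -1.0]]
wrist_force: [0.3, 0.3, -2.9]
opening: 0.558
grip_force: 24.3
```

Request:
play_rows(
  motion=[
    [0,0,0,0],
  ],
)

```text
t: 34.78
position: [0.629, -0.1552, 0.1]
ee_rot: [[0.063, 0.998, 0.001], [0.998, -0.063, -0.0], [-0.0, 0.001, -1.0]]
wrist_force: [-0.5, 0.2, -1.7]
opening: 0.554
grip_force: 24.3
```

Request:
play_rows(
  motion=[
    [0,0,0,0],
  ],
)

```text
t: 34.9
position: [0.6288, -0.1552, 0.0997]
ee_rot: [[0.063, 0.998, 0.0], [0.998, -0.063, -0.0], [-0.0, 0.0, -1.0]]
wrist_force: [-0.4, 0.0, -3.0]
opening: 0.557
grip_force: 24.3
```

Request:
play_rows(
  motion=[
    [0,0,0,0],
  ],
)

```text
t: 35.02
position: [0.6287, -0.1552, 0.0995]
ee_rot: [[0.063, 0.998, 0.0], [0.998, -0.063, -0.0], [-0.0, 0.0, -1.0]]
wrist_force: [0.4, 0.6, -2.3]
opening: 0.56
grip_force: 24.3
```

Request:
play_rows(
  motion=[
    [0.0004,-0.0004,0.01,0],
    [0.0004,-0.0004,0.018,0],
    [0.0004,-0.0004,0.025,0],
    [0.0004,-0.0004,0.032,0],
    [0.0004,-0.0004,0.038,0],
    [0.0004,-0.0004,0.044,0],
    [0.0004,-0.0004,0.05,0],
    [0.0004,-0.0004,0.054,0],
  ],
)

```text
t: 36.02
position: [0.6283, -0.1548, 0.0451]
ee_rot: [[0.063, 0.998, -0.0], [0.998, -0.063, -0.0], [-0.0, -0.0, -1.0]]
wrist_force: [-0.6, -0.2, -3.3]
opening: 0.56
grip_force: 24.3
```

Request:
play_rows(
  motion=[
    [0,0,0.003,0],
    [0,0,0.004,0],
    [0,0,0.004,0],
  ],
)

```text
t: 36.4
position: [0.6284, -0.1548, 0.0417]
ee_rot: [[0.063, 0.998, 0.0], [0.998, -0.063, -0.0], [-0.0, 0.0, -1.0]]
wrist_force: [-0.2, 0.8, -2.5]
opening: 0.559
grip_force: 24.3
```

Request:
play_rows(
  motion=[
    [0,0,0,0],
    [0,0,0,0],
    [0,0,0,0],
    [0,0,-0.03,0],
    [0,0,-0.07,0],
    [0,0,-0.11,0],
    [0,0,-0.14,0],
  ],
  hand=0.07,
)

```text
t: 37.28
position: [0.6288, -0.1549, 0.1837]
ee_rot: [[0.063, 0.998, 0.002], [0.998, -0.063, -0.001], [-0.001, 0.002, -1.0]]
wrist_force: [0.7, 0.2, 0.4]
opening: 0.766
grip_force: 0.0
```

```bash
python3 - <<'E'
from h import *
plan((.436,-.1718,.10,1.577))
a=cv2.resize(np.array(cams.snapshot("side"))[140:210,220:320],None,fx=5,fy=5,interpolation=2)
b=cv2.resize(np.array(cams.snapshot("top"))[160:260,215:365],None,fx=3,fy=3,interpolation=2)
o=np.zeros((350,500+450,3),np.uint8);o[:,:500]=a;o[:300,500:]=b;cv2.imwrite("pics/p5.png",o[:, :800] if 0 else cv2.resize(o,(800,295)))
E
```

```text
shift [-0.029  -0.1916  0.0832] turn 1.5016 j6 -0.196 t 37.275
```

View pics/p5.png

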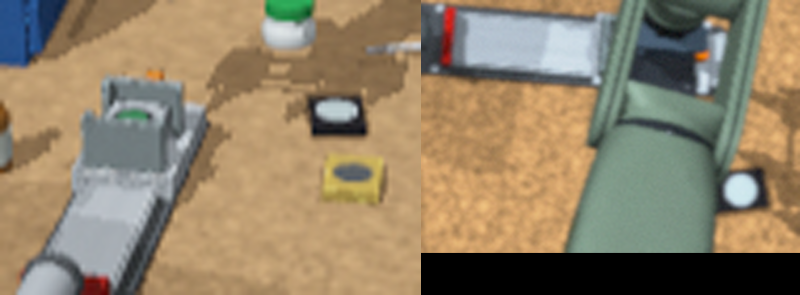

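The body sits in the nest with its green window level. The spacer at (353,178) and cover at (338,115) are where they were. Next is the spacer.

Request:
play_rows(
  motion=[
    [-0.004,-0.025,0,0.17],
    [-0.008,-0.05,0,0.34],
    [-0.012,-0.08,0,0.51],
    [-0.016,-0.11,0,0.68],
    [-0.02,-0.14,0.02,0.85],
    [-0.025,-0.17,0.04,1.02],
    [-0.029,-0.1915,0.06,1.19],
    [-0.029,-0.1915,0.083,1.36],
  ],
  hand=0.0912,
  force=10,
)

```text
t: 38.38
position: [0.4331, -0.1713, 0.0971]
ee_rot: [[0.99, 0.141, -0.002], [0.141, -0.99, 0.001], [-0.002, -0.001, -1.0]]
wrist_force: [1.1, 0.4, 0.2]
opening: 1.0
grip_force: 0.0
```

Request:
play_rows(
  motion=[
    [0,0,0,0.142],
    [0,0,0,0.142],
    [0,0,0,0.142],
  ],
)

```text
t: 38.75
position: [0.4353, -0.1716, 0.0982]
ee_rot: [[1.0, 0.008, -0.0], [0.008, -1.0, 0.0], [-0.0, -0.0, -1.0]]
wrist_force: [0.2, -0.4, -0.4]
opening: 1.001
grip_force: 0.0
```

```bash
python3 - <<'E'
from h import *
plan((.436,-.1718,.004,1.577))
E
```

```text
shift [0.0007 0.0002 0.0942] turn 0.0017 j6 1.163 t 38.75
```

Request:
play_rows(
  motion=[
    [0,0,0.03,0],
    [0,0,0.06,0],
    [0,0,0.08,0],
    [0,0,0.09,0],
    [0,0,0.094,0],
    [0,0,0.094,0],
  ],
)

```text
t: 39.5
position: [0.4358, -0.1718, 0.0048]
ee_rot: [[1.0, 0.006, 0.001], [0.006, -1.0, -0.0], [0.001, 0.0, -1.0]]
wrist_force: [-0.5, -0.3, -0.5]
opening: 1.0
grip_force: 0.0
```

Request:
play_rows(
  motion=[
    [0,0,0,0],
    [0,0,0,0],
    [0,0,0,0],
    [0,0,0,0],
    [0,0,0,0],
  ],
  hand=0.05,
)

```text
t: 40.12
position: [0.4356, -0.1718, 0.0048]
ee_rot: [[1.0, 0.006, 0.001], [0.006, -1.0, -0.0], [0.001, 0.0, -1.0]]
wrist_force: [-0.5, 0.1, 4.0]
opening: 0.721
grip_force: 10.0
```

Request:
play_rows(
  motion=[
    [0,0,0,0],
    [0,0,0,0],
    [0,0,0,0],
    [0,0,-0.03,0],
    [0,0,-0.05,-0.15],
    [0,0,-0.05,-0.31],
    [0,0,-0.05,-0.47],
    [0,0,-0.05,-0.63],
  ],
  hand=0.085,
)

```text
t: 41.12
position: [0.4353, -0.1716, 0.0544]
ee_rot: [[0.801, 0.598, -0.0], [0.598, -0.801, -0.0], [-0.0, -0.0, -1.0]]
wrist_force: [0.1, -0.3, -0.4]
opening: 0.932
grip_force: 0.0
```

```bash
python3 - <<'E'
from h import *
plan((.4355,-.1715,.004,.006))
E
```

```text
shift [0.0002 0.0001 0.0504] turn -0.9357 j6 0.53 t 41.125
```

Request:
play_rows(
  motion=[
    [0,0,0,-0.16],
    [0,0,0,-0.32],
    [0,0,0,-0.48],
    [0,0,0,-0.64],
    [0,0,0,-0.8],
    [0,0,0,-0.936],
    [0,0,0.02,-0.936],
    [0,0,0.04,-0.936],
  ],
  hand=0.075,
)

```text
t: 42.12
position: [0.4356, -0.1717, 0.0141]
ee_rot: [[-0.001, 1.0, 0.001], [1.0, 0.001, -0.0], [-0.0, 0.001, -1.0]]
wrist_force: [-0.1, 1.1, -0.3]
opening: 0.824
grip_force: 0.0
```

Request:
play_rows(
  motion=[
    [0,0,0.008,0],
    [0,0,0.01,0],
    [0,0,0.01,0],
    [0,0,0.01,0],
  ],
)

```text
t: 42.62
position: [0.4359, -0.1718, 0.005]
ee_rot: [[-0.001, 1.0, 0.001], [1.0, 0.001, -0.001], [-0.001, 0.001, -1.0]]
wrist_force: [-0.1, 0.1, -0.0]
opening: 0.824
grip_force: 0.0
```

Request:
play_rows(
  motion=[
    [0,0,0,0],
    [0,0,0,0],
    [0,0,0,0],
    [0,0,0,0],
    [0,0,0,0],
    [0,0,0,0],
  ],
  hand=0.03,
  force=25,
)

```text
t: 43.38
position: [0.4356, -0.1717, 0.0046]
ee_rot: [[-0.001, 1.0, 0.0], [1.0, 0.001, -0.0], [-0.0, 0.0, -1.0]]
wrist_force: [0.2, 0.2, 1.8]
opening: 0.546
grip_force: 25.0
```

```bash
python3 - <<'E'
from h import *
plan((.6281,-.1548,.15,-.063))
E
```

```text
shift [ 0.0167  0.1926 -0.1453] turn 0.064 j6 -0.401 t 43.375
```

Request:
play_rows(
  motion=[
    [0,0,-0.04,0],
    [0,0,-0.09,0],
    [0,0.01,-0.13,0],
    [0.004,0.05,-0.145,0.016],
    [0.008,0.095,-0.145,0.032],
    [0.012,0.14,-0.145,0.048],
    [0.0165,0.18,-0.145,0.064],
    [0.0167,0.1926,-0.145,0.064],
  ],
)

```text
t: 44.38
position: [0.6292, -0.1542, 0.1481]
ee_rot: [[0.062, 0.998, -0.002], [0.998, -0.062, 0.0], [0.0, -0.002, -1.0]]
wrist_force: [-0.5, 0.3, -1.2]
opening: 0.545
grip_force: 25.0
```

Request:
play_rows(
  motion=[
    [0,0,0.02,0],
    [0,0,0.04,0],
    [0,0,0.04,0],
    [0,0,0.04,0],
    [0,0,0.04,0],
    [0,0,0.04,0],
    [0,0,0.04,0],
    [0,0,0.04,0],
  ],
)

```text
t: 45.38
position: [0.628, -0.1547, 0.1096]
ee_rot: [[0.063, 0.998, 0.0], [0.998, -0.063, -0.0], [-0.0, 0.0, -1.0]]
wrist_force: [0.6, 0.1, -1.7]
opening: 0.548
grip_force: 25.0
```

```bash
python3 - <<'E'
from h import *
plan((.6281,-.1548,.0670,-.063))
E
```

```text
shift [-0.0001  0.0001  0.0426] turn 0.0001 j6 -0.196 t 45.375
```

Request:
play_rows(
  motion=[
    [0,0,0.01,0],
    [0,0,0.02,0],
    [0,0,0.028,0],
    [0,0,0.034,0],
    [0,0,0.039,0],
    [0,0,0.042,0],
    [0,0,0.0425,0],
    [0,0,0.0425,0],
  ],
)

```text
t: 46.38
position: [0.6281, -0.1548, 0.0672]
ee_rot: [[0.063, 0.998, 0.001], [0.998, -0.063, -0.0], [-0.0, 0.001, -1.0]]
wrist_force: [0.1, -0.4, -1.0]
opening: 0.545
grip_force: 25.0
```

Request:
play_rows(
  motion=[
    [0,0,0,0],
    [0,0,0,0],
    [0,0,0,0],
    [0,0,-0.03,0],
    [0,0,-0.07,0],
    [0,0,-0.1,0],
    [0,0,-0.11,0],
  ],
  hand=0.07,
)

```text
t: 47.25
position: [0.6289, -0.155, 0.1792]
ee_rot: [[0.063, 0.998, 0.004], [0.998, -0.063, -0.001], [-0.001, 0.004, -1.0]]
wrist_force: [-0.7, 0.0, -0.2]
opening: 0.765
grip_force: 0.0
```

```bash
python3 - <<'E'
from h import *
plan((.4580,-.2893,.10,1.701+0*np.pi))
snap("top","t6.png",(290,200,370,260),10);snap("side","s6.png",(225,140,325,190),8)
E
```

```text
shift [-0.1447 -0.1624  0.0787] turn 1.3776 j6 -0.196 t 47.25
```

View pics/s6.png

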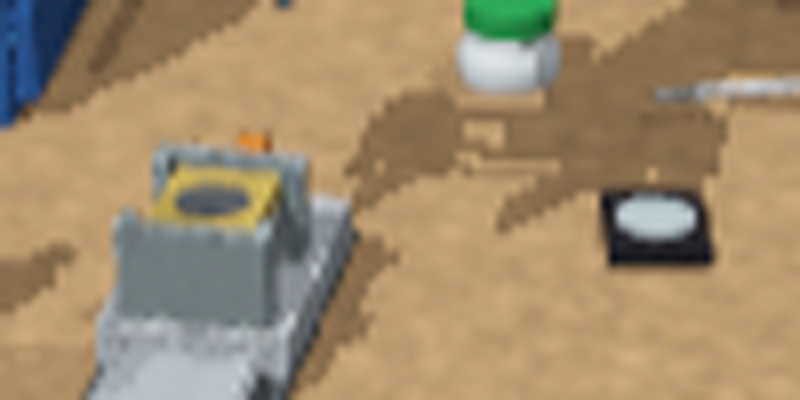

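```bash
python3 - <<'E'
from h import *
from fit import W
f=lambda P:[np.round((proj("side",x)-[225,140]+.5)*8-.5) for x in P]
p=[.628,-.157,-.063]
print("spacer",f(W(np.array([[.025,.033,.074],[-.025,.033,.074],[-.025,-.033,.074],[.025,-.033,.074]]),p)))
print("wall",f(W(np.array([[.03,.0395,.08],[-.03,.0395,.08]]),p)))
print("cover",f(W(np.array([[.025,.033,.012],[-.025,.033,.012],[-.025,-.033,.012],[.025,-.033,.012]]),[.4585,-.2909,.14])))
E
```

```text
spacer [array([145., 225.]), array([253., 235.]), array([285., 171.]), array([181., 162.])]
wall [array([130., 219.]), array([261., 231.])]
cover [array([557., 241.]), array([660., 241.]), array([650., 180.]), array([550., 180.])]
```

The spacer sits as expected. The cover has been knocked about 2 cm, so I need a new top view of it.

View pics/t6.png

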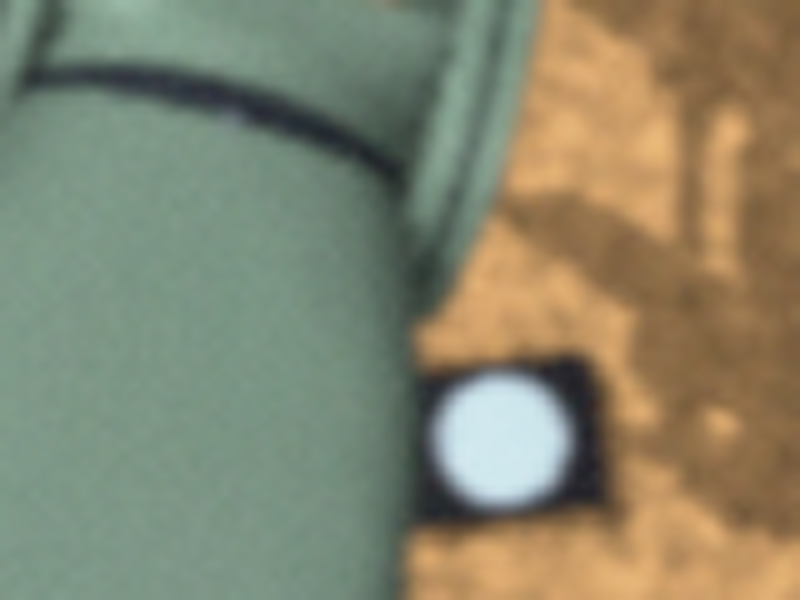

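The cover's window is now at crop (503,438), and the turn is about the same as before (0.12 rad).

```bash
python3 - <<'E'
from h import *
print(c(503,438,.013,290,200,10), c(708,426,.013), c(592,357,.012,290,200,10),c(607,507,.012,290,200,10))
q=c(503,438,.013,290,200,10); plan((q[0]-.0005,q[1]+.0017,.10,1.691))
E
```

```text
[ 0.43297213 -0.28668088] [ 0.45968923 -0.29114602] [ 0.45870138 -0.3151252 ] [ 0.41205485 -0.31934802]
shift [-0.1422 -0.1874  0.0774] turn 1.3876 j6 -0.196 t 47.35
```

Request:
play_rows(
  motion=[
    [-0.018,-0.024,0,0.17],
    [-0.036,-0.048,0,0.34],
    [-0.054,-0.072,0,0.51],
    [-0.072,-0.096,0,0.68],
    [-0.09,-0.12,0.02,0.85],
    [-0.11,-0.145,0.04,1.02],
    [-0.13,-0.17,0.06,1.19],
    [-0.142,-0.1874,0.077,1.36],
  ],
  hand=0.0912,
  force=10,
)

```text
t: 48.35
position: [0.4296, -0.2845, 0.0976]
ee_rot: [[0.99, 0.141, -0.003], [0.141, -0.99, 0.002], [-0.003, -0.002, -1.0]]
wrist_force: [0.0, -0.3, 0.2]
opening: 1.001
grip_force: 0.0
```

Request:
play_rows(
  motion=[
    [0,0,0,0.028],
    [0,0,0,0.028],
    [0,0,0,0.028],
    [0,0,0,0.028],
  ],
)

```text
t: 48.85
position: [0.4328, -0.2845, 0.1004]
ee_rot: [[0.993, 0.121, 0.001], [0.121, -0.993, -0.001], [0.001, 0.001, -1.0]]
wrist_force: [0.6, -0.0, -1.4]
opening: 1.001
grip_force: 0.0
```

```bash
python3 - <<'E'
from h import *
plan((.4325,-.285,.004,1.691))
E
```

```text
shift [-0.0005  0.0004  0.0964] turn 0.0012 j6 0.846 t 48.85
```

Request:
play_rows(
  motion=[
    [0,0,0.03,0],
    [0,0,0.06,0],
    [0,0,0.08,0],
    [0,0,0.091,0],
    [0,0,0.095,0],
    [0,0,0.095,0],
  ],
)

```text
t: 49.6
position: [0.4324, -0.2848, 0.0053]
ee_rot: [[0.993, 0.12, 0.001], [0.12, -0.993, -0.001], [0.001, 0.001, -1.0]]
wrist_force: [0.5, -0.1, 0.7]
opening: 1.0
grip_force: 0.0
```

Request:
play_rows(
  motion=[
    [0,0,0,0],
    [0,0,0,0],
    [0,0,0,0],
    [0,0,0,0],
    [0,0,0,0],
  ],
  hand=0.05,
)

```text
t: 50.22
position: [0.4323, -0.285, 0.0054]
ee_rot: [[0.993, 0.12, 0.001], [0.12, -0.993, -0.001], [0.001, 0.001, -1.0]]
wrist_force: [-0.6, -0.9, 4.4]
opening: 0.72
grip_force: 10.0
```

Request:
play_rows(
  motion=[
    [0,0,0,0],
    [0,0,0,0],
    [0,0,0,0],
    [0,0,-0.03,0],
    [0,0,-0.05,-0.15],
    [0,0,-0.05,-0.31],
    [0,0,-0.05,-0.47],
    [0,0,-0.05,-0.63],
  ],
  hand=0.085,
)

```text
t: 51.22
position: [0.4319, -0.2845, 0.0549]
ee_rot: [[0.728, 0.685, -0.0], [0.685, -0.728, 0.0], [-0.0, -0.0, -1.0]]
wrist_force: [0.5, 0.1, -0.2]
opening: 0.933
grip_force: 0.0
```

```bash
python3 - <<'E'
from h import *
plan((.4325,-.285,.0045,.12))
E
```

```text
shift [0.0001 0.0008 0.0504] turn -0.9357 j6 0.211 t 51.225
```

Request:
play_rows(
  motion=[
    [0,0,0,-0.16],
    [0,0,0,-0.32],
    [0,0,0,-0.48],
    [0,0,0,-0.64],
    [0,0,0,-0.8],
    [0,0.0005,0,-0.936],
    [0,0.0005,0.02,-0.936],
    [0,0.0005,0.04,-0.936],
  ],
  hand=0.075,
)

```text
t: 52.22
position: [0.4325, -0.285, 0.0146]
ee_rot: [[-0.115, 0.993, 0.001], [0.993, 0.115, -0.0], [-0.0, 0.0, -1.0]]
wrist_force: [-0.6, -0.8, -0.3]
opening: 0.824
grip_force: 0.0
```

Request:
play_rows(
  motion=[
    [0,0,0.008,0],
    [0,0,0.01,0],
    [0,0,0.01,0],
    [0,0,0.01,0],
  ],
)

```text
t: 52.72
position: [0.4328, -0.2853, 0.0056]
ee_rot: [[-0.115, 0.993, 0.001], [0.993, 0.115, -0.001], [-0.001, 0.001, -1.0]]
wrist_force: [-0.1, 0.3, -0.7]
opening: 0.824
grip_force: 0.0
```

Request:
play_rows(
  motion=[
    [0,0,0,0],
    [0,0,0,0],
    [0,0,0,0],
    [0,0,0,0],
    [0,0,0,0],
    [0,0,0,0],
  ],
  hand=0.03,
  force=25,
)

```text
t: 53.48
position: [0.4324, -0.2851, 0.0051]
ee_rot: [[-0.115, 0.993, 0.0], [0.993, 0.115, -0.0], [-0.0, 0.0, -1.0]]
wrist_force: [-0.4, 0.1, 2.1]
opening: 0.549
grip_force: 25.0
```

```bash
python3 - <<'E'
from h import *
plan((.6281,-.1548,.15,-.063))
E
```

```text
shift [ 0.1069  0.2094 -0.1449] turn 0.178 j6 -0.72 t 53.475
```

Request:
play_rows(
  motion=[
    [0,0,-0.04,0],
    [0,0,-0.09,0],
    [0.01,0.02,-0.13,0.02],
    [0.03,0.06,-0.145,0.06],
    [0.052,0.1,-0.145,0.1],
    [0.074,0.145,-0.145,0.14],
    [0.096,0.188,-0.145,0.178],
    [0.107,0.2094,-0.145,0.178],
  ],
)

```text
t: 54.48
position: [0.6297, -0.1529, 0.1489]
ee_rot: [[0.061, 0.998, -0.001], [0.998, -0.061, 0.0], [0.0, -0.001, -1.0]]
wrist_force: [-0.1, 0.4, -1.7]
opening: 0.545
grip_force: 25.0
```

Request:
play_rows(
  motion=[
    [0,0,0.02,0],
    [0,0,0.03,0],
    [0,0,0.03,0],
    [0,0,0.03,0],
    [0,0,0.03,0],
    [0,0,0.03,0],
    [0,0,0.03,0],
    [0,0,0.03,0],
  ],
)

```text
t: 55.48
position: [0.6281, -0.1547, 0.1201]
ee_rot: [[0.063, 0.998, 0.0], [0.998, -0.063, -0.0], [-0.0, 0.0, -1.0]]
wrist_force: [-0.5, 0.4, -1.6]
opening: 0.545
grip_force: 25.0
```

```bash
python3 - <<'E'
from h import *
plan((.6281,-.1548,.0793,-.063))
E
```

```text
shift [-0.0001 -0.      0.0408] turn 0.0 j6 -0.196 t 55.475
```

Request:
play_rows(
  motion=[
    [0,0,0.012,0],
    [0,0,0.022,0],
    [0,0,0.029,0],
    [0,0,0.034,0],
    [0,0,0.038,0],
    [0,0,0.0405,0],
    [0,0,0.041,0],
    [0,0,0.041,0],
  ],
)

```text
t: 56.48
position: [0.6282, -0.1548, 0.0792]
ee_rot: [[0.063, 0.998, 0.0], [0.998, -0.063, -0.0], [-0.0, 0.0, -1.0]]
wrist_force: [0.0, -0.5, -0.9]
opening: 0.544
grip_force: 25.0
```

Request:
play_rows(
  motion=[
    [0,0,0,0],
    [0,0,0,0],
    [0,0,0,0],
    [0,0,-0.03,0],
    [0,0,-0.06,0],
    [0,0,-0.08,0],
    [0,0,-0.08,0],
  ],
  hand=0.07,
)

```text
t: 57.35
position: [0.6291, -0.155, 0.1608]
ee_rot: [[0.063, 0.998, 0.004], [0.998, -0.063, -0.001], [-0.001, 0.004, -1.0]]
wrist_force: [-1.2, -0.6, 0.3]
opening: 0.764
grip_force: 0.0
```

```bash
python3 - <<'E'
from h import *
plan((.6233,-.2316,.11,-.063),(.6233,-.2316,.046,-.063))
snap("side","s7.png",(225,140,300,190),9)
E
```

```text
shift [-0.0768 -0.0012  0.0509] turn -0.0 j6 -0.196 t 57.35
shift [-0.0767 -0.0015  0.1149] turn -0.0 j6 -0.196 t 57.35
```

View pics/s7.png

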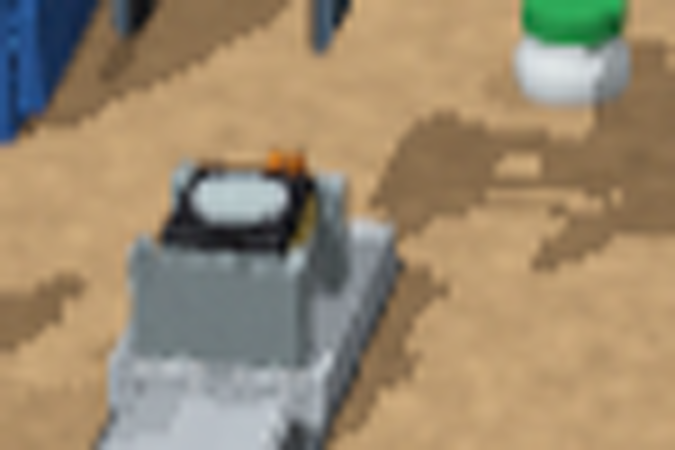

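The cover (238,205) lies level on the stack, between the end walls. Next I'll grip the handle.

Request:
play_rows(
  motion=[
    [-0.04,-0.001,0,0],
    [-0.0765,-0.0012,0,0],
    [-0.0765,-0.0012,0.02,0],
    [-0.0765,-0.0012,0.06,0],
    [-0.0765,-0.0014,0.09,0],
    [-0.0765,-0.0014,0.11,0],
    [-0.0765,-0.0014,0.114,0],
    [-0.0765,-0.0014,0.114,0],
  ],
  hand=0.04,
)

```text
t: 58.4
position: [0.6217, -0.2309, 0.0445]
ee_rot: [[0.063, 0.998, -0.001], [0.998, -0.063, 0.0], [0.0, -0.001, -1.0]]
wrist_force: [0.3, -0.6, 0.4]
opening: 0.44
grip_force: 0.0
```

Request:
play_rows(
  motion=[
    [0,0,0,0],
    [0,0,0,0],
    [0,0,0,0],
    [0,0,0,0],
    [0,0,0,0],
    [0,0,0,0],
  ],
  hand=0.01,
  force=15,
)

```text
t: 59.15
position: [0.6233, -0.2312, 0.0458]
ee_rot: [[0.063, 0.998, 0.003], [0.998, -0.063, -0.001], [-0.001, 0.003, -1.0]]
wrist_force: [4.9, 0.7, 2.4]
opening: 0.174
grip_force: 15.0
```

Request:
play_rows(
  motion=[
    [0.004,0.001,0,0],
    [0.012,0.001,0,0],
    [0.022,0.001,0,0],
    [0.032,0.001,0,0],
    [0.042,0.001,0,0],
    [0.052,0.001,0,0],
    [0.062,0.001,0,0],
    [0.07,0.001,0,0],
  ],
)

```text
t: 60.15
position: [0.6278, -0.161, 0.0458]
ee_rot: [[0.063, 0.998, 0.001], [0.998, -0.063, -0.001], [-0.001, 0.002, -1.0]]
wrist_force: [2.2, -2.7, 5.3]
opening: 0.178
grip_force: 15.0
```

Request:
play_rows(
  motion=[
    [0.008,0,0,0],
    [0.018,0,0,0],
    [0.028,0,0,0],
    [0.038,0,0,0],
    [0.048,0,0,0],
    [0.058,0,0,0],
    [0.068,0,0,0],
    [0.076,0,0,0],
  ],
)

```text
t: 61.15
position: [0.6325, -0.0852, 0.0457]
ee_rot: [[0.062, 0.998, 0.001], [0.998, -0.062, -0.001], [-0.001, 0.002, -1.0]]
wrist_force: [3.4, -2.2, 4.8]
opening: 0.175
grip_force: 15.0
```

Request:
play_rows(
  motion=[
    [0.006,0,0,0],
    [0.012,0,0,0],
    [0.017,0,0,0],
    [0.021,0,0,0],
    [0.024,0,0,0],
    [0.027,0,0,0],
    [0.029,0,0,0],
    [0.031,0,0,0],
  ],
)

```text
t: 62.15
position: [0.6343, -0.0568, 0.0458]
ee_rot: [[0.061, 0.998, 0.001], [0.998, -0.061, -0.005], [-0.005, 0.002, -1.0]]
wrist_force: [2.5, -12.8, 4.1]
opening: 0.175
grip_force: 15.0
```

Request:
play_rows(
  motion=[
    [0.001,0,0,0],
    [0.002,0,0,0],
    [0.003,0,0,0],
    [0.003,0,0,0],
    [0.003,0,0,0],
  ],
)

```text
t: 62.78
position: [0.6343, -0.0567, 0.0458]
ee_rot: [[0.061, 0.998, 0.001], [0.998, -0.061, -0.009], [-0.009, 0.002, -1.0]]
wrist_force: [3.1, -15.8, 4.8]
opening: 0.174
grip_force: 15.0
```

Request:
play_rows(
  motion=[
    [-0.002,0,0,0],
    [-0.003,0,0,0],
  ],
)

```text
t: 63.02
position: [0.6343, -0.0568, 0.0457]
ee_rot: [[0.062, 0.998, 0.001], [0.998, -0.062, -0.004], [-0.004, 0.002, -1.0]]
wrist_force: [2.2, -5.7, 5.4]
opening: 0.175
grip_force: 15.0
```

Request:
play_rows(
  motion=[
    [0,0,0,0],
    [0,0,0,0],
    [0,0,0,0],
    [0,0,-0.03,0],
    [0,0,-0.07,0],
    [0,0,-0.11,0],
    [-0.05,-0.03,-0.13,0],
    [-0.1,-0.06,-0.13,0],
  ],
  hand=0.04,
)

```text
t: 64.03
position: [0.5681, -0.1509, 0.1767]
ee_rot: [[0.061, 0.998, 0.003], [0.998, -0.061, -0.001], [-0.001, 0.003, -1.0]]
wrist_force: [-0.1, -0.4, -0.3]
opening: 0.436
grip_force: 0.0
```

Request:
play_rows(
  motion=[
    [-0.05,-0.05,0,0],
    [-0.1,-0.1,0,0],
    [-0.13,-0.15,0,0],
    [-0.13,-0.15,0,0],
    [-0.13,-0.15,0,0],
    [-0.13,-0.15,0,0],
  ],
)

```text
t: 64.78
position: [0.4112, -0.2701, 0.175]
ee_rot: [[0.062, 0.998, 0.001], [0.998, -0.062, 0.0], [0.0, 0.001, -1.0]]
wrist_force: [0.1, -0.2, 0.1]
opening: 0.437
grip_force: 0.0
```

```bash
python3 - <<'E'
from h import *
a=cv2.resize(np.array(cams.snapshot("side"))[150:300,200:350],None,fx=2.7,fy=2.7,interpolation=2)
b=cv2.resize(np.array(cams.snapshot("top"))[150:270,125:325],None,fx=1.98,fy=1.98*405/237.6,interpolation=2)
b=cv2.resize(np.array(cams.snapshot("top"))[145:285,125:265],(395,395),interpolation=2)
o=np.zeros((405,800,3),np.uint8);o[:405,:405]=a;o[:395,405:]=b;cv2.imwrite("pics/f.png",o)
E
```

```text
(no output)
```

View pics/f.png

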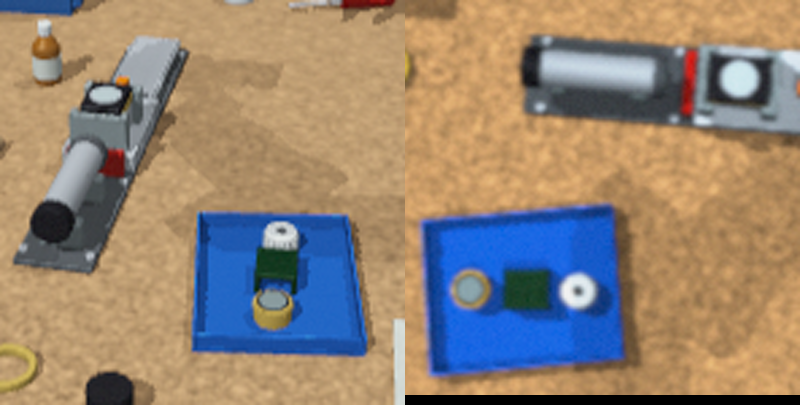

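The carriage touches the red stop, the stack is square in the nest with the cover at (740,78), and the knob, shell and eyepiece are in the tray. The arm is clear, so I'll hand it in.

```bash
python3 -c "
from workcell import manip
print(manip.sign_off())"
```

```text
the job is handed in; nothing more can be done
None
```

I handed the job in at about 65 s; the sign-off gave no verdict. In the last pictures the knob, shell and the one eyepiece present are in the blue tray, the body, spacer and cover are stacked in the nest, and the carriage is home against the red stop.

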